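Press the tea tin's lid shut

ROBOT

A 6-joint arm with a two-finger parallel gripper is mounted at the origin on the work surface. World frame = base frame: x ahead of the robot, y to its left, z up, the work surface at z = 0. Lengths are in m, angles in rad, forces in N, time in s.
With the tool pointing down it reaches from about 0.25 to 0.775 m from the base axis. Payload 4 kg.
Tool frame: the origin (TCP) lies on the centre line of the jaws, within the pads' length; the fingertips stand 17 mm ahead of it and the grasp point (between the pads) lies 2 mm behind it (arm.tip_extent is the distance from the TCP to the fingertips, in m); z points along the fingers, y is the direction in which the jaws open and shut (so a half turn about z gives the same grasp; the last joint's range is limited). The gripper opens to 85 mm and grips with 20 to 120 N. Pads are 22 mm wide; open, the fingers measure 114 mm over their backs; the gripper's body (76 mm by 85 mm) begins 54 mm behind the grasp point. The pads swing forward as they close: fully open they stand 13 mm farther back than shut.
Start: joints at [-1.326, 0.087, 1.371, -0, 1.684, -0.103], TCP at [0.187, -0.517, 0.223] pointing down, gripper open.
Joint ranges: [-3.1, 3.1], [-0.76, 2.03], [0.27, 2.55], [-1.08, 4.22], [0.17, 2.65], [-2.57, 2.57]. Speed limits (rad/s): [2.79, 2.79, 3.14, 3.14, 3.14, 3.14].

INTERFACE

Orientations are given as a 3x3 rotation matrix whose columns are the frame's x, y, z axes.
In Python, from station import arm gives the robot as it stands. The module is installed in compiled form; this text tells all that it offers.
- The arm moves only by the tool play_rows, never from a script. Its argument "increments" is a list of rows, each a list of 3 entries, a list of its own where there are three numbers: the closure in counts, from 0 (fully open) to 255 (shut), then the shift along the world's x, y, z in cm, then the turn, a rotation vector about the world's x, y, z in degrees. In form: [[jaw, [x, y, z], [rx, ry, rz]], ...]. A call has 1 to 10 rows; each row shifts and turns the commanded pose from where the row before left it; what a row does not reach is not made up. A row lasts 1/8 s, in which the tool goes at most 62.5 mm and 10.7 degrees, less where a joint would pass 70% of its speed; a pose out of reach is approached as far as the arm can. A call is refused whole if a number of a shift passes 6.25 or a number of a turn 10.7, either way. A call with a gripper value outside its range is refused whole. The fingers move at their own pace and stop on an object; "grip_force" is the grip in N (left out, the last holds). Time passes only in rows, so rows that do not move let the fingers close. It gives the time, the measured TCP pose, the force and the opening at its end, in the units of the state.
- arm.observe(): the state, without advancing time (a new reading comes with each control period).
- arm.camera(name): name is "side" or "top"; returns (picture, depth): 420x560x3 uint8, red, green, blue; 420x560 float32, m along the optical axis (not along the pixel's ray), 0 where there is no reading.
- arm.calibration(name): a dict with "fx", "fy", "cx", "cy" (pixels), "dist" ([k1, k2, p1, p2, k3] as OpenCV has them; the pictures are not rectified), "T" (4x4, takes a point from camera to world coordinates). Camera axes: x right, y up, looking along -z (the intrinsics and any distortion apply to the point x, -y, -z); pixel columns grow to the right and rows downward; lengths in m; the calibration is good to about 2 mm. A picture is of the moment at which its call begins. calibration takes no time and is no camera call.
- arm.sign_off(): hands the job in, once; it reports no verdict.
The state is a dict: "time": time; "qpos": joint angles; "qd": joint speeds; "joint_efforts": joint torques, N m; "position": TCP position; "ee_rot": TCP orientation; "wrist_force": force on the tool from outside, world axes, zero at the start; "wrist_torque": the same for the moment, N m; "gripper_width": finger opening in m.
Only numpy, scipy, OpenCV 4.12 (cv2) and the standard library are available. Lean on these libraries where they do the work, as an engineer would, in place of code of your own. Each camera call takes 0.05 s, during which the arm holds its last target.

TASK

The green-banded tea tin has been left ajar: press lightly with the fingertips on the green spot on its lid until the lid is fully home, then draw the hand clear. Only press: do not lift, shift or tip the tin, and do not press hard. Touch nothing else; the blue-banded tin is airing and its lid must stay ajar as it is.

Things in the scene. Friction and masses are not known exactly. Their poses are not given: they have to be found in the camera images.
- tea_tin: Loose round aluminium tin with a GREEN band, 90 mm diameter, 90 mm high without its lid, about 0.3 kg. Origin at the centre of its underside. Its z axis points up; the lid's hinge (dark steel barrel) lies on the rim in the body's +x direction, 47 mm from the axis and 90 mm up; the free edge of the lid lies towards -x.
- tea_lid (a joint): Hinge of the tea tin's lid, rad: 0 = shut (fully home, hard stop), positive = free edge raised; starts between about 0.3 and 0.55. A friction hinge: the lid stays where it is left, and about 1 N down on the spot moves it. The lid is a flat disc 94 mm in diameter and 10 mm thick; shut, its top is 100 mm above the tin's underside.
- tea_spot (a point): Centre of the green spot (20 mm diameter) on top of the tea tin's lid near its free edge, 80 mm from the hinge line along the lid and 10 mm above the hinge line's level (lid shut). It moves with the lid; with the lid shut it lies at (-33, 0, 100) mm in the tin's frame. Its z axis is the normal of the lid's top, its x axis points to the hinge.
- coffee_tin: Loose tin of the same make and size with a BLUE band, lid ajar, to be left alone. Origin at the centre of its underside. Its z axis points up; the lid's hinge (dark steel barrel) lies on the rim in the body's +x direction, 47 mm from the axis and 90 mm up; the free edge of the lid lies towards -x.
- coffee_lid (a joint): Hinge of the blue-banded tin's lid, rad: 0 = shut, positive = raised; starts between about 0.3 and 0.55 and must stay so.
- coffee_spot (a point): Centre of the blue spot on top of the blue-banded tin's lid, placed as on the tea tin. Not to be touched.
- sugar_jar: Small glass sugar jar with a closed steel lid, 72 mm diameter, 98 mm high with its knob. Origin under its centre.
- bottle_red: Empty clear plastic bottle with a red twist cap, 68 mm diameter, 215 mm high, 35 g, easily knocked over. Origin under its centre.
- bottle_white: Empty clear plastic bottle with a white twist cap, same size. Origin under its centre.
- mate: Terracotta-coloured ceramic mate gourd with a white line, 81 mm diameter, 85 mm high. Origin under its centre.
- bombilla: Stainless steel bombilla (drinking straw) lying on the shelf, 190 mm long, 12 mm high, along its y axis; origin under its middle.
Not all that is in view belongs to the job. Leave any red look-alike of the sugar_jar alone.

How it is judged:
On the way:
1. the tea tin's lid is home (within 0.04 rad) with the fingertips pressing on or right beside its green spot (value of joint tea_lid below 0.04 rad and contact force between the fingers and tea_tin above 0.3 N and distance between the grasp point and tea_spot below 0.03 m), for 0.05 s.
At the end, for the whole second after the job is handed in: The tea tin's lid is shut to within 0.04 rad (about 3 mm at its free edge), pressed home on its green spot; the tin stands upright and at rest within 20 mm of where it was; the blue-banded tin's lid is as it was (spot within 8 mm) and all other things stand within 8 mm of where they were, upright (value of joint tea_lid below 0.04 rad and distance of tea_tin from where it was at the start of the episode below 0.02 m and angle between tea_tin's own z axis and vertical below 0.05 rad and linear speed of tea_tin below 0.02 m/s and value of joint coffee_lid above 0.25 rad and distance of each of coffee_spot, coffee_tin, sugar_jar, bottle_red, bottle_white, mate, bombilla from where it was at the start of the episode below 0.008 m and angle between each of coffee_tin, sugar_jar, bottle_red, bottle_white, mate, bombilla's own z axis and vertical below 0.08 rad); the robot touches nothing.
It fails at once if the tea tin lifted more than 10 mm (height (world z) of tea_tin above 0.01 m).
It fails at once if the tea tin shifted more than 20 mm or tipped more than 0.15 rad (distance of tea_tin from where it was at the start of the episode above 0.02 m or angle between tea_tin's own z axis and vertical above 0.15 rad).
It fails at once if the tea tin pressed harder than 40 N (contact force between the fingers and tea_tin above 40 N).
It fails at once if another thing on the shelf touched (over 0.5 N) (contact force between any of the arm, the fingers and coffee_tin above 0.5 N or contact force between any of the arm, the fingers and sugar_jar above 0.5 N or contact force between any of the arm, the fingers and bottle_red above 0.5 N or contact force between any of the arm, the fingers and bottle_white above 0.5 N or contact force between any of the arm, the fingers and mate above 0.5 N or contact force between any of the arm, the fingers and bombilla above 0.5 N).
It fails at once if another thing, or the blue-banded tin's lid, moved more than 8 mm (distance of any of coffee_tin, sugar_jar, bottle_red, bottle_white, mate, bombilla, coffee_spot from where it was at the start of the episode above 0.008 m).
It also fails if it takes over 29 s, if anything falls off the work surface, if the arm or the gripper's body presses on something with over 40 N, if the wrist force passes 120 N, or if a joint passes its speed limit or range.

## Working session

There is one attempt and no reset: what is moved stays moved. The work goes in short steps, Python scripts to look and compute and a tool call to move; the robot and the scene stay as the last step left them, time stands still between calls to the robot, and variables do not carry over. Pictures are saved under pics/ and viewed, and the job is handed in when it is done.

Besides the shell and the picture viewer there is one more tool, called after "Call:" as a command line: name --argument value ..., lists and objects as JSON in quotes. play_rows: Moves the arm, as the interface text tells. Its arguments: {"type":"object","properties":{"increments":{"type":"array"},"grip_force":{"type":"number"}},"required":["increments"]}

```bash
mkdir -p pics
cat > h.py <<'E'
import numpy as np, cv2
def load(n):
    d=np.load(f'{n}.npz',allow_pickle=True); return d['p'],d['d'],d['c'].item()
def world(c,depth,u,v):
    K=np.array([[c['fx'],0,c['cx']],[0,c['fy'],c['cy']],[0,0,1]],float)
    n=cv2.undistortPoints(np.array([[u,v]],float).T.reshape(-1,1,2) if np.ndim(u)==0 else np.stack([u,v],1).astype(float).reshape(-1,1,2),K,np.array(c['dist'],float)).reshape(-1,2)
    z=np.atleast_1d(depth)
    P=np.stack([n[:,0]*z,-n[:,1]*z,-z,np.ones_like(z)],1)
    return (P@np.array(c['T']).T)[:,:3]
E
python3 - <<'E'
from station import arm
import numpy as np,cv2
for n in('side','top'):
    p,d=arm.camera(n);c=arm.calibration(n)
    np.savez(n,p=p,d=d,c=c);cv2.imwrite(f'pics/{n}0.png',p[:,:,::-1])
    print(n,np.round(np.array(c['T']),3).tolist(),c['fx'],c['dist'])
print(arm.observe(),arm.tip_extent)
E
```

```text
side [[0.926, 0.246, -0.285, 0.363], [-0.376, 0.63, -0.679, -0.461], [0.012, 0.736, 0.677, 0.635], [0.0, 0.0, 0.0, 1.0]] 383.2304651445518 [-0.08242011  0.          0.          0.          0.        ]
top [[-0.08, 0.974, -0.21, 0.414], [-0.997, -0.078, 0.016, 0.084], [-0.001, 0.211, 0.978, 0.911], [0.0, 0.0, 0.0, 1.0]] 393.09418241696244 [-0.09141063  0.          0.          0.          0.        ]
{'time': 0.1, 'qpos': array([-1.32611539e+00,  8.79203166e-02,  1.37212968e+00,  2.35745853e-05,
        1.68360743e+00, -1.03109803e-01]), 'qd': array([-6.91988138e-04, -1.35100452e-03, -4.09424658e-03, -2.21898396e-05,
        1.15425369e-03, -1.30534928e-03]), 'joint_efforts': array([ 1.95846485e-03, -3.53016686e+01, -3.14218175e+01, -2.51574038e-04,
        7.93974905e-03,  6.67137684e-06]), 'position': array([ 0.18733515, -0.51661168,  0.22212129]), 'ee_rot': array([[ 9.40127130e-01,  3.40823636e-01, -4.77455957e-04],
       [ 3.40823889e-01, -9.40125014e-01,  2.00894111e-03],
       [ 2.35826324e-04, -2.05138843e-03, -9.99997868e-01]]), 'wrist_force': array([-0.15838927, -0.19133097, -0.41652752]), 'wrist_torque': array([-0.02322013,  0.01400679,  0.00656193]), 'gripper_width': 0.08562131638361624} 0.017
```

View pics/side0.png

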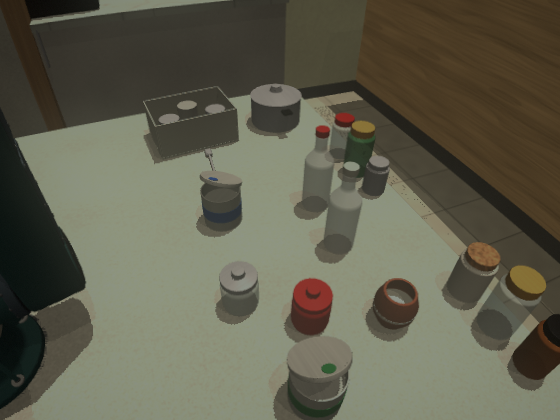

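View pics/top0.png

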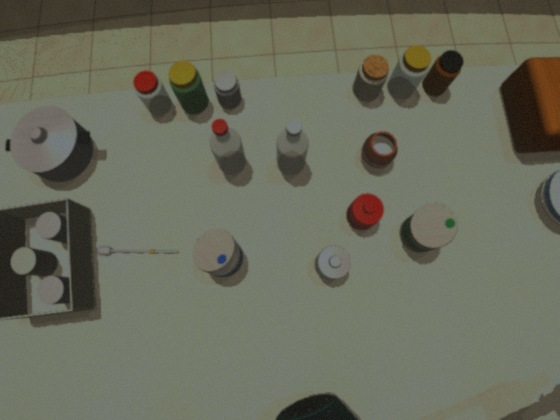

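The green-banded tin is at about (318,375) in side and (432,228) in top, with its green spot at (328,369) and (450,223). The blue-banded tin is at (222,200) in side and (217,252) in top. The red jar at (312,305) is the look-alike. Next I'll measure, and crop the tin to confirm.

Run:
```python
from h import *
np.set_printoptions(precision=4,suppress=True)
for n,roi in(('side',(280,335,365,420)),('top',(395,195,465,260))):
    p,d,c=load(n);hsv=cv2.cvtColor(p,cv2.COLOR_RGB2HSV)
    x0,y0,x1,y1=roi
    m=cv2.inRange(hsv,(45,100,40),(85,255,255));mm=np.zeros_like(m);mm[y0:y1,x0:x1]=m[y0:y1,x0:x1]
    k,l,s,ce=cv2.connectedComponentsWithStats(mm)
    for i in range(1,k):
        if s[i,4]<15: continue
        v,u=np.where((l==i)&(d>0));print(n,s[i],ce[i],world(c,d[v,u],u,v).mean(0))
    cv2.imwrite(f'pics/{n}c.png',cv2.resize(p[y0:y1,x0:x1,::-1],None,fx=6,fy=6,interpolation=cv2.INTER_CUBIC))
    # all points around the tin
    vv,uu=np.mgrid[y0:y1,x0:x1];vv=vv.ravel();uu=uu.ravel();z=d[vv,uu];ok=z>0
    P=world(c,z[ok],uu[ok],vv[ok]); np.save(n+'P',P)
    t=P[P[:,2]>0.09];print('lid pts',len(t),t.min(0),t.max(0),t.mean(0))
    A=np.c_[t[:,:2],np.ones(len(t))]
    q=np.ones(len(t),bool)
    for _ in range(6):
        w,*_r=np.linalg.lstsq(A[q],t[q,2],rcond=None);r=t[:,2]-A@w;q=abs(r)<0.003
    print('plane',w,'tilt',np.arctan(np.hypot(*w[:2])),'dir up deg',np.degrees(np.arctan2(w[1],w[0])),q.sum(),'cent',t[q].mean(0),(t[q].max(0)+t[q].min(0))/2)
    b=P[(P[:,2]>0.02)&(P[:,2]<0.08)]
    if len(b)>30:
        A=np.c_[2*b[:,:2],np.ones(len(b))];s=np.linalg.lstsq(A,(b[:,:2]**2).sum(1),rcond=None)[0];print('circ',s[:2],np.sqrt(s[2]+s[0]**2+s[1]**2),len(b))
# other objects: heights near
for n in('top',):
    p,d,c=load(n)
    for nm,u,v in(('red',366,211),('sugar',334,262),('mate',380,150),('coffee',217,245),('bw',293,130),('br',221,127),('right obj',556,200)):
        print(nm,world(c,d[v,u],u,v))
```

```text
side [322 364  14   9  99] [328.2121 368.0808] [ 0.5222 -0.2754  0.1372]
lid pts 2522 [ 0.4773 -0.3017  0.09  ] [ 0.5717 -0.2051  0.1426] [ 0.5211 -0.2544  0.123 ]
plane [-0.0192 -0.5176  0.0033] tilt 0.47793033078571645 dir up deg -92.12163028409583 2218 cent [ 0.5225 -0.2507  0.123 ] [ 0.5245 -0.2476  0.1196]
circ [ 0.5155 -0.2701] 0.029190407106781467 1581
top [446 219   9   9  58] [449.569  222.7931] [ 0.5236 -0.2724  0.1375]
lid pts 1705 [ 0.4776 -0.2875  0.0902] [ 0.572  -0.2018  0.1436] [ 0.5239 -0.2443  0.1212]
plane [-0.0167 -0.5217  0.0028] tilt 0.4810834194757625 dir up deg -91.83242392330202 1518 cent [ 0.5244 -0.2445  0.1216] [ 0.5249 -0.2448  0.1213]
circ [ 0.5249 -0.2543] 0.04588321946197009 325
red [[ 0.5697 -0.114   0.0958]]
sugar [[ 0.4678 -0.0337  0.0992]]
mate [[ 0.7213 -0.1777  0.047 ]]
coffee [[0.5192 0.2015 0.1207]]
bw [[0.7142 0.0335 0.2148]]
br [[0.7315 0.1698 0.2151]]
right obj [[ 0.565  -0.5737  0.0667]]
```

View pics/sidec.png

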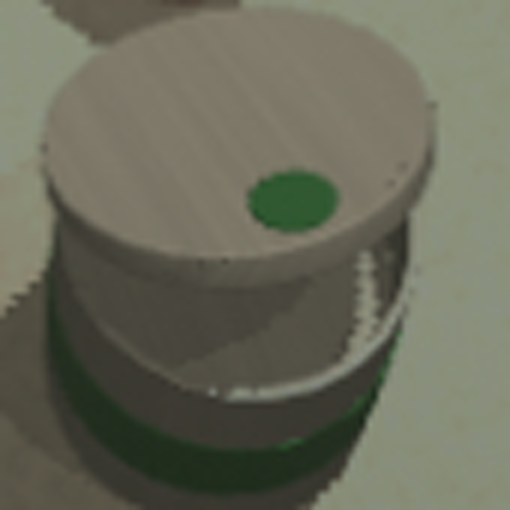

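Both views put the spot at about (0.523, -0.274, 0.137) with a lid angle of about 0.48 rad. From the geometry the spot should be 0.136 high, and the tin axis should be near (0.524, -0.2545). Shut, the spot lies near (0.522, -0.287, 0.100). The crop confirms the green spot and green band. I'll go above it with the jaws shut.

Call:
play_rows --increments '[[255, [3.4, 2.5, 0], [0, 0, 7]], [255, [3.4, 2.5, 0], [0, 0, 7]], [255, [3.4, 2.5, 0], [0, 0, 7]], [255, [3.4, 2.5, 0], [0, 0, 7]], [255, [3.4, 2.5, 0], [0, 0, 7]], [255, [3.4, 2.5, 0], [0, 0, 7]], [255, [3.4, 2.5, 0], [0, 0, 7]], [255, [3.4, 2.5, 0], [0, 0, 7]], [255, [3.4, 2.5, 0], [0, 0, 7]], [255, [3.0, 2.2, 0], [0, 0, 7]]]' --grip_force 20

```text
time: 1.35
position: [0.5244, -0.2688, 0.2225]
ee_rot: [[-0.003, 1.0, -0.001], [1.0, 0.003, 0.001], [0.001, -0.001, -1.0]]
wrist_force: [-0.7, -0.9, 1.2]
gripper_width: 0.0002
```

Call:
play_rows --increments '[[255, [0, 0, 0], [0, 0, 0]], [255, [0, 0, 0], [0, 0, 0]], [255, [0, 0, 0], [0, 0, 0]]]'

```text
time: 1.72
position: [0.5226, -0.2709, 0.2231]
ee_rot: [[0.003, 1.0, -0.0], [1.0, -0.003, -0.0], [-0.0, -0.0, -1.0]]
wrist_force: [0.7, 0.1, 0.2]
gripper_width: 0.0001
```

Run:
```python
from station import arm
import numpy as np,cv2
p,d=arm.camera('side');cv2.imwrite('pics/side1.png',cv2.resize(p[100:,180:480,::-1],None,fx=1.8,fy=1.8))
np.savez('side1',p=p,d=d,c=arm.calibration('side'))
s=arm.observe();print(s['position'],s['ee_rot'],s['wrist_force'],s['gripper_width'],s['qpos'])
```

```text
[ 0.52265932 -0.27089302  0.22326972] [[ 3.21355556e-03  9.99994826e-01 -1.46113162e-04]
 [ 9.99994823e-01 -3.21357959e-03 -1.64536474e-04]
 [-1.65005169e-04 -1.45583658e-04 -9.99999976e-01]] [ 0.57818889 -0.61732329  0.33628675] 0.00013804922863188925 [-5.74349102e-01  1.73714033e-01  1.27418844e+00 -2.19171425e-04
  1.69372345e+00 -5.71162399e-01]
```

View pics/side1.png

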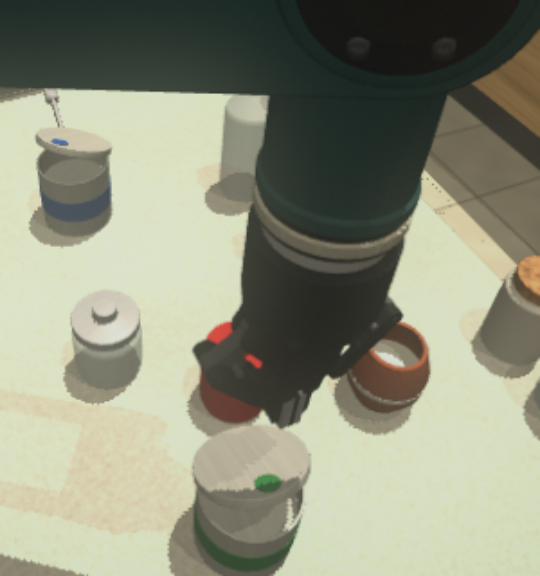

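The shut fingertips hang above the lid near the green spot (crop (268,482)), with no neighbour within reach. I'll descend to just above contact, then press slowly along the lid's arc.

Call:
play_rows --increments '[[255, [0, 0.1, -1.5], [0, 0, 0]], [255, [0, 0.1, -1.5], [0, 0, 0]], [255, [0, 0, -1.5], [0, 0, 0]], [255, [0, 0, -1.0], [0, 0, 0]], [255, [0, 0, 0], [0, 0, 0]], [255, [0, 0, 0], [0, 0, 0]]]'

```text
time: 2.52
position: [0.5238, -0.2682, 0.1688]
ee_rot: [[0.001, 1.0, 0.001], [1.0, -0.001, -0.001], [-0.001, 0.001, -1.0]]
wrist_force: [1.1, 0.5, -0.4]
gripper_width: -0.0001
```

Call:
play_rows --increments '[[255, [0, 0, -0.3], [0, 0, 0]], [255, [0, 0, -0.3], [0, 0, 0]], [255, [0, 0, -0.3], [0, 0, 0]], [255, [0, -0.1, -0.3], [0, 0, 0]], [255, [0, -0.1, -0.3], [0, 0, 0]], [255, [0, 0, 0], [0, 0, 0]]]'

```text
time: 3.28
position: [0.5233, -0.2701, 0.1528]
ee_rot: [[0.001, 1.0, -0.001], [1.0, -0.001, 0.0], [0.0, -0.001, -1.0]]
wrist_force: [0.4, -0.8, -0.3]
gripper_width: -0.0002
```

```bash
cat > look.py <<'E'
import sys
from station import arm
from h import *
np.set_printoptions(precision=4,suppress=True)
t=sys.argv[1]
p,d=arm.camera('side');c=arm.calibration('side');np.savez('side'+t,p=p,d=d,c=c)
cv2.imwrite(f'pics/side{t}.png',cv2.resize(p[270:,240:440,::-1],None,fx=3.5,fy=3.5,interpolation=cv2.INTER_CUBIC))
vv,uu=np.mgrid[320:420,280:365];vv=vv.ravel();uu=uu.ravel();z=d[vv,uu];ok=z>0
P=world(c,z[ok],uu[ok],vv[ok]);hsv=cv2.cvtColor(p,cv2.COLOR_RGB2HSV)[vv[ok],uu[ok]]
q=(P[:,2]>.085)&(hsv[:,2]>90)&(hsv[:,0]<30)&(P[:,2]<.15);L=P[q];A=np.c_[L[:,:2],np.ones(len(L))];k=np.ones(len(L),bool)
for _ in range(8):
    w=np.linalg.lstsq(A[k],L[k,2],rcond=None)[0];k=abs(L[:,2]-A@w)<.003
print('lid tilt',np.arctan(np.hypot(*w[:2])),w,k.sum(),L[k].min(0),L[k].max(0))
s=arm.observe();print(s['time'],s['position'],s['wrist_force'])
E
python3 look.py 2
```

```text
lid tilt 0.4443767164207082 [-0.0022 -0.4761  0.0048] 1149 [ 0.4775 -0.2899  0.104 ] [ 0.5696 -0.2139  0.1428]
3.325 [ 0.5234 -0.2701  0.153 ] [ 0.2894 -1.0991  0.1476]
```

View pics/side2.png

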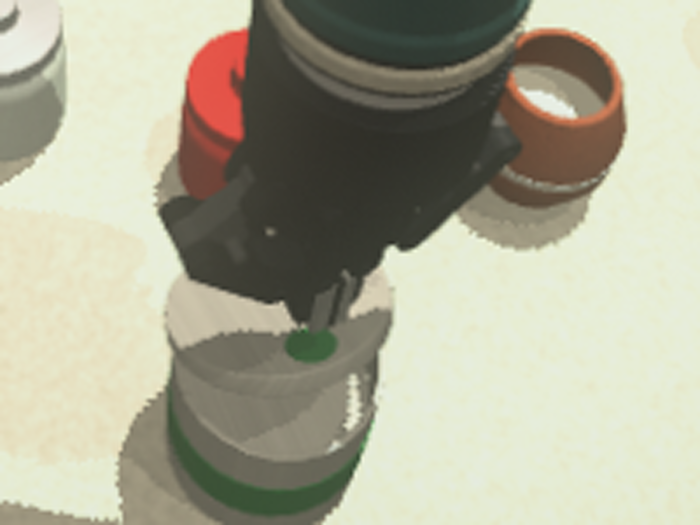

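The fingertips are on the lid at the hinge side of the spot (crop (315,335)) and the lid has begun to move, 0.48 to 0.44 rad. I'll keep following the arc.

Call:
play_rows --increments '[[255, [0, -0.2, -0.3], [0, 0, 0]], [255, [0, -0.2, -0.3], [0, 0, 0]], [255, [0, -0.2, -0.3], [0, 0, 0]], [255, [0, -0.1, -0.3], [0, 0, 0]], [255, [0, -0.1, -0.3], [0, 0, 0]], [255, [0, -0.1, -0.3], [0, 0, 0]], [255, [0, -0.1, -0.3], [0, 0, 0]], [255, [0, 0, 0], [0, 0, 0]]]'

```text
time: 4.32
position: [0.5235, -0.2803, 0.1322]
ee_rot: [[0.001, 1.0, 0.0], [1.0, -0.001, -0.0], [-0.0, 0.0, -1.0]]
wrist_force: [1.0, 0.4, 0.7]
gripper_width: 0.0001
```

```bash
python3 look.py 3
```

```text
lid tilt 0.32558106512242174 [ 0.0005 -0.3376  0.0351] 331 [ 0.4776 -0.2936  0.1069] [ 0.5605 -0.2202  0.1368]
4.375 [ 0.5235 -0.2801  0.1322] [0.0712 0.4979 0.1442]
```

View pics/side3.png

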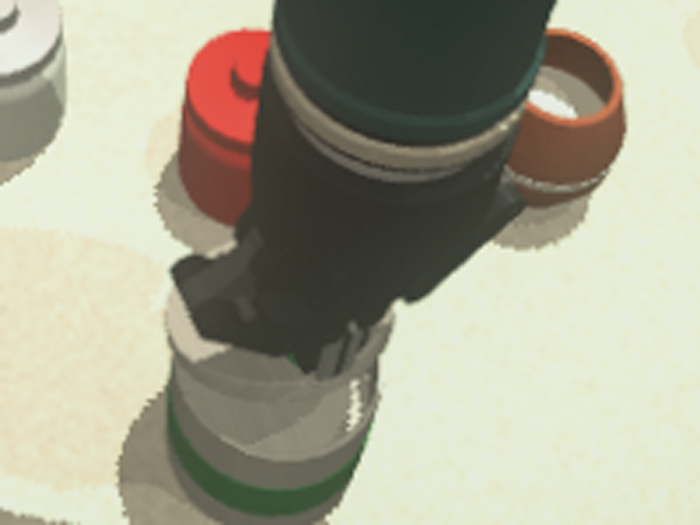

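The lid tilt I measured (0.33) disagrees with the tip height, which implies about 0.18. I'll check the raw points before pressing on.

Run:
```python
from h import *
np.set_printoptions(precision=4,suppress=True,linewidth=200)
p,d,c=load('side3')
for v in range(345,400,3):
    r=[]
    for u in (290,296,300,330,335,340,346):
        P=world(c,d[v,u],u,v)[0]*1000; r.append('%4d %4d %4d|%3d'%(*P,p[v,u].max()))
    print(v,'  '.join(r))
cv2.imwrite('pics/z3.png',cv2.resize(p[340:400,280:360,::-1],None,fx=8,fy=8))
```

```text
345  463 -270  232|102   470 -273  233| 69   472 -277  238| 73   502 -292  243| 52   496 -307  274| 53   500 -309  275| 53   504 -313  279| 54
348  463 -272  230| 72   468 -276  234| 78   471 -280  238| 81   503 -291  235| 52   504 -298  245| 55   500 -310  270| 53   505 -314  273| 56
351  492 -218  105| 97   467 -280  233| 84   470 -283  236| 81   504 -292  228| 54   504 -299  241| 54   510 -301  240| 55   528 -291  210| 57
354  489 -224  109|199   465 -283  233| 84   469 -285  235| 79   505 -292  221| 54   504 -300  236| 55   514 -298  225| 55   527 -294  207| 57
357  486 -230  112|201   463 -286  234| 73   467 -288  234| 66   507 -291  210| 55   508 -298  222| 55   515 -298  218| 56   527 -295  203| 58
360  484 -235  115|204   463 -288  231| 68   466 -291  233| 67   507 -292  203| 55   508 -298  215| 56   516 -299  210| 57   530 -293  188| 61
363  481 -240  117|202   461 -292  231| 73   362 -461  634| 65   508 -292  195| 55   510 -298  205| 57   525 -290  178|113   549 -277  133| 98
366  479 -245  118|202   461 -293  227|176   465 -295  227| 67   509 -292  187| 56   514 -295  187|
[... 916 characters left out ...]
  67| 97   481 -266   91|129   493 -257   60|129   535 -274   59|144   542 -276   58|143   549 -280   60|224   547 -293   90|135
390  478 -254   56| 92   480 -268   86|107   492 -260   58|125   533 -278   58|144   540 -280   58|142   546 -284   61|228   556 -286   57|168
393  477 -256   51| 82   480 -269   78|104   483 -275   89|116   530 -282   61|145   538 -285   59|143   535 -297   90|153   572 -274    0|231
396  477 -257   42| 81   480 -270   68|104   483 -276   79|104   529 -286   59|144   527 -297   88|137   535 -298   82|103   571 -277   -1|235
399  477 -258   31| 85   480 -271   59| 97   483 -277   71|104   518 -299   89|142   526 -300   85|103   539 -297   64|101   568 -282    0|235
```

View pics/z3.png

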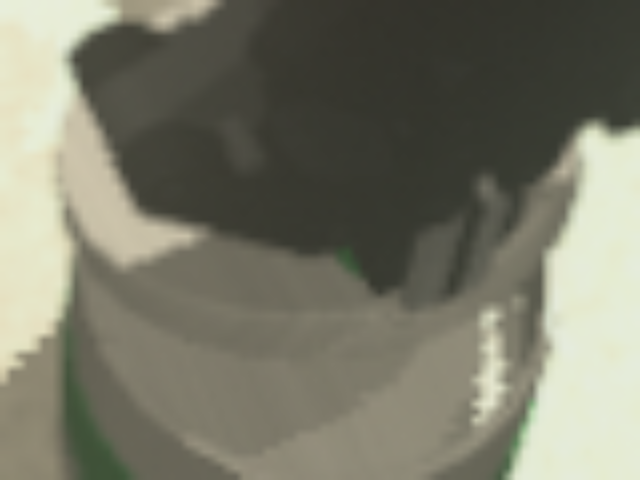

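Run:
```python
from h import *
np.set_printoptions(precision=4,suppress=True,linewidth=200)
for n,y,zt in(('side1',-.2709,.2233),('side2',-.2701,.153),('side3',-.2801,.1322)):
    p,d,c=load(n)
    vv,uu=np.mgrid[250:420,280:400];vv=vv.ravel();uu=uu.ravel();z=d[vv,uu];ok=z>0
    P=world(c,z[ok],uu[ok],vv[ok]);V=p[vv[ok],uu[ok]].max(1)
    q=(abs(P[:,0]-.523)<.02)&(abs(P[:,1]-(y-.011))<.004)&(V<140)&(P[:,2]>.09)
    P=P[q];o=np.argsort(P[:,2])[:25];print(n,np.c_[P[o]*1000,V[q][o],uu[ok][q][o],vv[ok][q][o]].astype(int).tolist(), 'TCP',zt)
```

```text
side1 [[504, -284, 134, 120, 319, 380], [503, -285, 134, 117, 319, 381], [504, -285, 135, 119, 320, 380], [505, -284, 136, 121, 320, 379], [506, -284, 136, 123, 321, 378], [503, -284, 137, 120, 319, 379], [507, -285, 137, 121, 322, 379], [514, -280, 137, 107, 325, 373], [539, -279, 137, 138, 341, 366], [504, -279, 137, 116, 318, 375], [520, -277, 137, 91, 328, 370], [511, -278, 137, 118, 322, 373], [541, -280, 137, 118, 343, 366], [512, -279, 137, 116, 323, 373], [524, -278, 138, 90, 331, 369], [540, -285, 138, 118, 344, 369], [517, -281, 138, 99, 327, 373], [506, -281, 138, 116, 320, 376], [507, -279, 138, 115, 320, 374], [527, -278, 138, 90, 333, 368], [509, -279, 138, 115, 321, 374], [534, -282, 138, 116, 339, 369], [530, -284, 138, 118, 337, 371], [512, -281, 138, 117, 324, 374], [505, -279, 138, 116, 319, 375]] TCP 0.2233
side2 [[504, -284, 134, 130, 319, 380], [539, -277, 136, 127, 340, 365], [542, -280, 136, 128, 343, 366], [536, -279, 136, 124, 339, 367], [542, -277, 137, 127, 342, 364], [534, -277, 137, 125, 337, 366], [525, -277, 137, 96, 331, 369], [523, -277, 137, 94, 330
[... 717 characters left out ...]
2, -287, 129, 118, 345, 373], [509, -290, 129, 120, 324, 384], [510, -290, 129, 122, 325, 384], [511, -291, 129, 122, 326, 384], [541, -288, 129, 114, 345, 374], [515, -291, 130, 121, 329, 383], [505, -287, 130, 126, 321, 383], [504, -287, 130, 118, 320, 383], [507, -290, 130, 121, 323, 384], [505, -289, 130, 125, 321, 384], [508, -289, 130, 123, 323, 383], [506, -289, 131, 123, 322, 384], [529, -290, 131, 123, 338, 378], [539, -290, 131, 111, 344, 375], [519, -292, 131, 125, 332, 382], [522, -292, 131, 127, 334, 381], [534, -291, 131, 120, 341, 377], [530, -292, 131, 127, 339, 379], [526, -292, 131, 129, 337, 380], [514, -290, 132, 123, 328, 382], [521, -292, 132, 126, 333, 381]] TCP 0.1322
```

Run:
```python
from h import *
for n,y,rs in(('side1',-.271,range(310,350,1)),('side2',-.270,range(340,375)),('side3',-.280,range(366,388))):
    p,d,c=load(n)
    print(n)
    for u in(326,332,338):
        o=[]
        for v in rs:
            P=world(c,d[v,u],u,v)[0]*1000; o.append('%d:%d,%d,%d/%s'%(v,*P,p[v,u].tolist()))
        print(u,' '.join(o[::2]))
```

```text
side1
326 310:501,-273,287/[54, 54, 47] 312:500,-275,286/[54, 53, 46] 314:499,-277,286/[55, 55, 48] 316:497,-281,289/[54, 53, 45] 318:495,-284,292/[55, 54, 46] 320:496,-284,286/[55, 55, 47] 322:495,-285,284/[57, 57, 49] 324:496,-285,281/[56, 56, 47] 326:508,-269,244/[64, 58, 50] 328:598,-152,0/[162, 165, 141] 330:596,-156,-1/[215, 220, 187] 332:594,-160,0/[215, 222, 193] 334:593,-163,-1/[215, 222, 192] 336:591,-167,0/[200, 200, 174] 338:551,-219,105/[196, 189, 165] 340:548,-224,110/[185, 178, 155] 342:546,-227,110/[187, 179, 156] 344:544,-231,111/[185, 178, 155] 346:541,-235,115/[185, 178, 155] 348:539,-239,117/[184, 176, 154]
332 310:508,-274,284/[53, 52, 46] 312:507,-276,284/[52, 52, 45] 314:506,-278,283/[52, 52, 44] 316:506,-278,280/[52, 52, 44] 318:507,-278,275/[54, 54, 46] 320:508,-279,272/[53, 53, 45] 322:509,-278,266/[54, 53, 45] 324:509,-278,262/[54, 54, 47] 326:509,-279,258/[55, 55, 47] 328:510,-279,254/[56, 56, 48] 330:511,-278,249/[56, 56, 48] 332:511,-279,245/[57, 57, 48] 334:512,-279,240/[87, 89, 75] 336:602,-170,-2/[210, 217, 185] 338:559,-224,107/[197, 190, 165] 340:55
[... 2797 characters left out ...]
2, 106]
332 366:512,-293,186/[56, 58, 49] 368:512,-293,180/[60, 61, 53] 370:517,-288,162/[86, 86, 75] 372:517,-290,159/[88, 88, 78] 374:516,-291,155/[90, 90, 79] 376:516,-292,152/[91, 91, 80] 378:517,-292,146/[103, 102, 89] 380:519,-291,134/[126, 122, 107] 382:519,-292,131/[125, 122, 106] 384:540,-271,60/[142, 138, 120] 386:538,-274,60/[143, 138, 120]
338 366:522,-292,176/[66, 67, 57] 368:523,-292,169/[58, 60, 51] 370:524,-292,163/[65, 67, 57] 372:524,-292,157/[74, 75, 65] 374:525,-292,151/[87, 87, 77] 376:526,-292,144/[111, 109, 96] 378:529,-290,131/[123, 119, 104] 380:551,-269,61/[137, 134, 116] 382:550,-271,59/[144, 140, 122] 384:549,-274,58/[144, 140, 121] 386:547,-277,59/[144, 140, 122]
```

Across all three pictures the visible tips stand about 13 mm above the reported TCP, where nominally they'd be 17 mm below it. I can't rely on the stated tip offset, so I'll continue in small steps with force and picture checks.

Call:
play_rows --increments '[[255, [0, 0, -0.2], [0, 0, 0]], [255, [0, 0, -0.2], [0, 0, 0]], [255, [0, 0, -0.2], [0, 0, 0]], [255, [0, 0, -0.2], [0, 0, 0]], [255, [0, 0, -0.2], [0, 0, 0]], [255, [0, 0, 0], [0, 0, 0]]]'

```text
time: 5.12
position: [0.5233, -0.2799, 0.1219]
ee_rot: [[0.001, 1.0, -0.0], [1.0, -0.001, 0.0], [0.0, -0.0, -1.0]]
wrist_force: [-0.2, -1.0, -0.5]
gripper_width: 0.0002
```

```bash
python3 look.py 4
python3 - <<'E'
from h import *
p,d,c=load('side4')
cv2.imwrite('pics/z4.png',cv2.resize(p[340:410,275:365,::-1],None,fx=8,fy=8))
for u in(326,332,338):
    print(u,' '.join('%d:%d,%d,%d/%d'%(v,*(world(c,d[v,u],u,v)[0]*1000),p[v,u].max()) for v in range(366,400,2)))
E
```

```text
lid tilt 0.21714990400766931 [ 0.0661 -0.2105  0.0299] 360 [ 0.4775 -0.2969  0.1066] [ 0.5617 -0.2244  0.1297]
5.175 [ 0.5233 -0.2799  0.1219] [0.1755 0.3332 0.6471]
326 366:507,-288,180/56 368:507,-288,173/56 370:509,-286,164/57 372:509,-287,160/57 374:510,-287,153/57 376:510,-288,149/59 378:511,-288,141/58 380:514,-285,128/94 382:513,-288,128/130 384:511,-291,130/139 386:510,-293,128/125 388:510,-294,125/119 390:527,-276,61/125 392:527,-278,57/125 394:525,-281,59/126 396:523,-283,59/145 398:522,-286,58/143
332 366:508,-297,197/56 368:512,-292,179/56 370:513,-293,175/58 372:517,-289,158/84 374:516,-291,156/88 376:517,-292,151/92 378:518,-292,144/93 380:518,-292,139/95 382:520,-292,130/134 384:362,-461,634/125 386:519,-295,125/121 388:538,-276,57/135 390:536,-279,60/142 392:535,-281,59/144 394:533,-284,58/144 396:532,-287,59/143 398:521,-299,90/145
338 366:525,-289,167/87 368:524,-291,167/70 370:524,-292,163/66 372:525,-292,156/76 374:526,-291,148/94 376:527,-292,142/94 378:527,-293,138/101 380:528,-293,131/137 382:527,-295,129/124 384:528,-295,124/122 386:547,-277,60/140 388:546,-280,59/143 390:544,-283,60/127 392:543,-285,58/125 394:532,-297,89/132 396:531,-299,89/136 398:531,-300,83/103
```

View pics/z4.png

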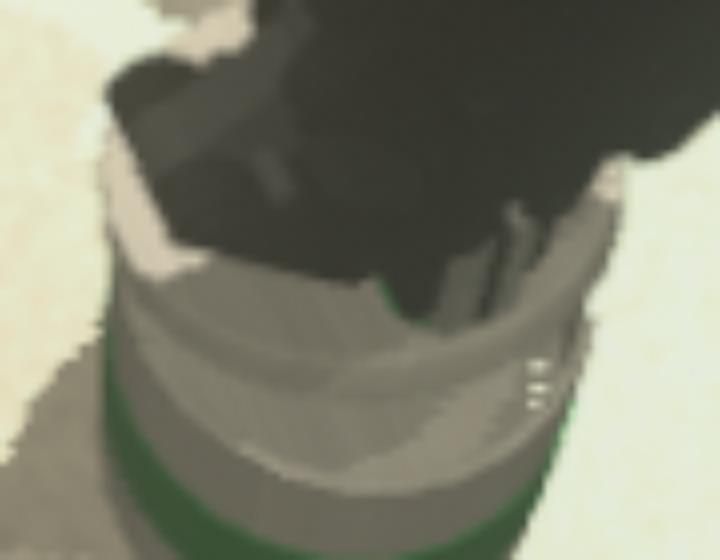

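The lid follows the tips: its edge is now at z≈0.130, tip about 0.132, with the reported TCP at 0.122. The home position should therefore be near a reported z of 0.09. Pressing on.

Call:
play_rows --increments '[[255, [0, -0.1, -0.2], [0, 0, 0]], [255, [0, -0.1, -0.2], [0, 0, 0]], [255, [0, -0.1, -0.2], [0, 0, 0]], [255, [0, -0.1, -0.2], [0, 0, 0]], [255, [0, -0.1, -0.2], [0, 0, 0]], [255, [0, 0, -0.2], [0, 0, 0]], [255, [0, 0, -0.2], [0, 0, 0]], [255, [0, 0, -0.2], [0, 0, 0]], [255, [0, 0, 0], [0, 0, 0]]]'

```text
time: 6.3
position: [0.5234, -0.285, 0.106]
ee_rot: [[0.001, 1.0, -0.0], [1.0, -0.001, 0.0], [0.0, -0.0, -1.0]]
wrist_force: [-1.0, -0.9, 0.8]
gripper_width: -0.0003
```

```bash
cat > l2.py <<'E'
import sys
from h import *
t=sys.argv[1]
p,d,c=load('side'+t)
cv2.imwrite(f'pics/z{t}.png',cv2.resize(p[340:420,275:365,::-1],None,fx=7,fy=7))
for u in(300,312,326,332,338,344):
    print(u,' '.join('%d:%d,%d,%d/%d'%(v,*(world(c,d[v,u],u,v)[0]*1000),p[v,u].max()) for v in range(374,404,2)))
E
python3 look.py 5; python3 l2.py 5
```

```text
lid tilt 0.13813476382257187 [-0.0365 -0.1341  0.091 ] 703 [ 0.4769 -0.3013  0.0982] [ 0.5614 -0.2086  0.1149]
6.35 [ 0.5234 -0.2849  0.106 ] [-0.1057  0.0983 -0.377 ]
300 374:466,-295,206/66 376:465,-297,205/65 378:465,-298,203/64 380:466,-297,195/62 382:485,-268,109/122 384:484,-270,109/122 386:483,-273,109/125 388:481,-276,109/107 390:491,-261,60/113 392:484,-273,88/127 394:483,-275,86/105 396:483,-276,81/104 398:484,-276,72/104 400:484,-276,65/103 402:483,-278,62/99
312 374:481,-297,198/68 376:481,-298,194/58 378:482,-298,188/58 380:482,-298,182/59 382:483,-298,176/59 384:499,-277,109/120 386:497,-280,112/118 388:496,-283,112/118 390:494,-286,114/117 392:493,-288,112/122 394:493,-289,107/106 396:362,-461,634/113 398:495,-288,90/123 400:495,-290,87/113 402:495,-290,81/105
326 374:505,-293,169/56 376:506,-293,162/56 378:507,-293,156/57 380:509,-291,143/56 382:509,-292,139/56 384:509,-293,135/57 386:510,-293,128/57 388:513,-290,113/90 390:512,-293,113/125 392:512,-294,110/140 394:509,-298,113/122 396:510,-299,108/110 398:522,-286,59/124 400:512,-298,90/141 402:513,-299,83/104
332 37
[... 213 characters left out ...]
109/111 396:531,-287,60/118 398:522,-298,89/143 400:521,-300,87/109 402:522,-300,77/102
338 374:514,-303,183/67 376:521,-298,160/67 378:523,-297,151/60 380:524,-297,143/71 382:525,-297,137/81 384:527,-296,126/91 386:527,-296,120/95 388:529,-297,113/137 390:527,-299,113/126 392:527,-300,108/109 394:532,-297,89/131 396:530,-299,90/136 398:531,-300,84/102 400:534,-298,69/101 402:536,-298,57/102
344 374:529,-299,160/61 376:545,-284,112/80 378:543,-287,112/112 380:542,-290,112/136 382:540,-292,113/139 384:538,-296,115/140 386:538,-297,112/117 388:538,-298,106/117 390:542,-295,90/141 392:544,-295,80/102 394:548,-293,65/99 396:549,-293,56/152 398:565,-280,0/215 400:564,-282,0/234 402:563,-285,0/234
```

View pics/z5.png

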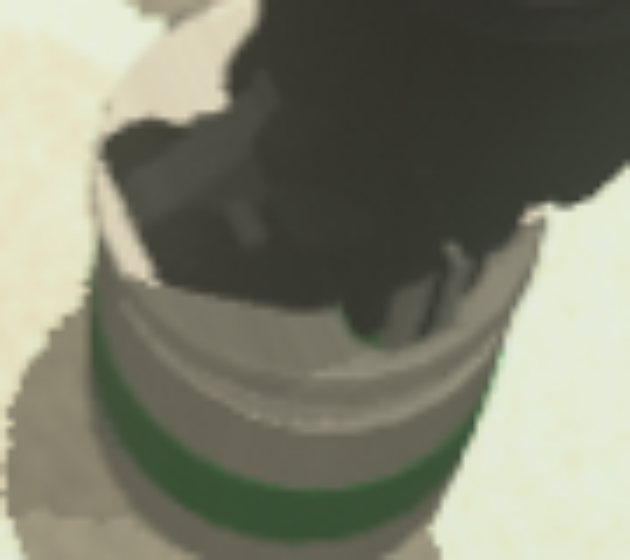

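The lid tilt is about 0.14 rad, the tip is on the spot and the tin hasn't moved. About 13 mm is left at the edge.

Call:
play_rows --increments '[[255, [0, -0.05, -0.2], [0, 0, 0]], [255, [0, -0.05, -0.2], [0, 0, 0]], [255, [0, 0, -0.2], [0, 0, 0]], [255, [0, 0, -0.2], [0, 0, 0]], [255, [0, 0, -0.1], [0, 0, 0]], [255, [0, 0, 0], [0, 0, 0]]]'

```text
time: 7.1
position: [0.5234, -0.286, 0.0971]
ee_rot: [[0.001, 1.0, -0.0], [1.0, -0.001, 0.0], [0.0, -0.0, -1.0]]
wrist_force: [0.3, 1.1, -0.9]
gripper_width: -0.0001
```

Call:
play_rows --increments '[[255, [0, 0, -0.1], [0, 0, 0]], [255, [0, 0, -0.1], [0, 0, 0]], [255, [0, 0, 0], [0, 0, 0]]]'

```text
time: 7.48
position: [0.5234, -0.286, 0.0951]
ee_rot: [[0.001, 1.0, 0.0], [1.0, -0.001, 0.0], [0.0, 0.0, -1.0]]
wrist_force: [0.6, 0.3, 1.1]
gripper_width: 0.0
```

```bash
python3 look.py 6; python3 l2.py 6
```

```text
lid tilt 0.030148974216575444 [ 0.0035 -0.03    0.092 ] 791 [ 0.4759 -0.3029  0.0975] [ 0.5593 -0.2099  0.105 ]
7.525 [ 0.5235 -0.286   0.0952] [ 0.6643 -0.0436  0.2456]
300 374:469,-291,196/72 376:467,-294,197/65 378:466,-296,198/65 380:466,-298,196/66 382:466,-298,191/63 384:465,-300,190/62 386:484,-271,102/116 388:483,-273,101/126 390:482,-275,100/125 392:482,-276,95/105 394:483,-276,87/103 396:483,-276,79/103 398:484,-276,72/102 400:483,-277,67/103 402:483,-278,62/98
312 374:487,-289,175/59 376:485,-292,179/59 378:482,-298,188/69 380:482,-298,182/58 382:482,-299,179/58 384:482,-300,174/57 386:483,-299,167/57 388:498,-280,103/106 390:497,-282,101/121 392:496,-285,103/120 394:495,-287,102/119 396:494,-289,102/125 398:493,-291,99/101 400:495,-290,87/103 402:495,-291,82/104
326 374:509,-289,157/58 376:508,-290,155/58 378:507,-293,157/58 380:507,-294,152/56 382:507,-294,146/57 384:510,-292,133/56 386:510,-293,130/57 388:510,-294,124/58 390:511,-294,116/56 392:514,-292,103/79 394:512,-295,103/141 396:511,-297,104/143 398:510,-300,104/143 400:510,-300,97/106 402:512,-299,84/102
332 374:
[... 209 characters left out ...]
103/115 396:519,-300,102/141 398:518,-302,100/106 400:521,-300,86/101 402:523,-299,75/101
338 374:514,-304,184/57 376:515,-304,178/57 378:516,-304,171/69 380:525,-296,141/94 382:524,-298,140/72 384:525,-298,132/80 386:526,-297,123/91 388:528,-297,115/93 390:528,-298,109/106 392:529,-298,102/144 394:528,-301,102/137 396:528,-302,97/102 398:531,-300,83/102 400:535,-298,67/100 402:536,-298,59/101
344 374:526,-302,169/59 376:530,-298,153/60 378:529,-300,152/63 380:530,-301,146/96 382:544,-289,101/134 384:542,-292,103/145 386:541,-294,103/143 388:539,-297,104/144 390:538,-299,102/117 392:544,-295,81/98 394:548,-292,62/99 396:550,-292,53/152 398:565,-280,0/215 400:564,-282,0/233 402:562,-285,0/235
```

View pics/z6.png

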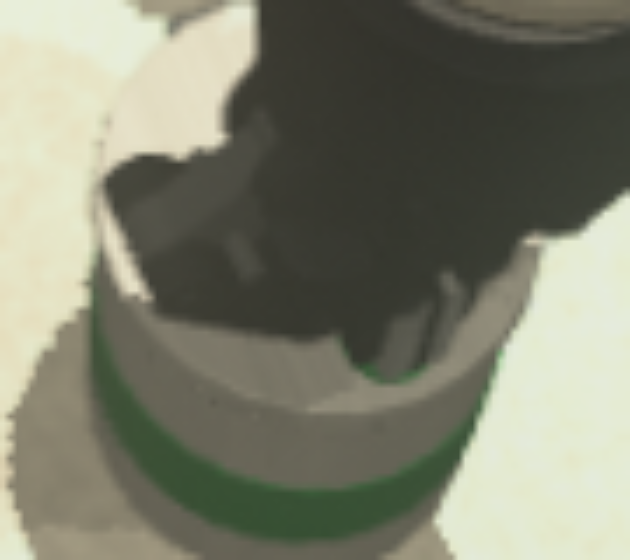

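Tilt is about 0.03 rad, nearly home. I'll press 1 mm at a time until the force shows the hard stop.

Call:
play_rows --increments '[[255, [0, 0, -0.1], [0, 0, 0]], [255, [0, 0, 0], [0, 0, 0]]]'

```text
time: 7.78
position: [0.5235, -0.286, 0.0942]
ee_rot: [[0.001, 1.0, 0.0], [1.0, -0.001, 0.0], [0.0, 0.0, -1.0]]
wrist_force: [0.9, -0.7, -0.1]
gripper_width: 0.0003
```

Call:
play_rows --increments '[[255, [0, 0, -0.1], [0, 0, 0]], [255, [0, 0, 0], [0, 0, 0]]]'

```text
time: 8.02
position: [0.5234, -0.2861, 0.0932]
ee_rot: [[0.001, 1.0, 0.0], [1.0, -0.001, 0.0], [0.0, 0.0, -1.0]]
wrist_force: [0.2, -0.2, 0.8]
gripper_width: -0.0001
```

Call:
play_rows --increments '[[255, [0, 0, -0.1], [0, 0, 0]], [255, [0, 0, 0], [0, 0, 0]]]'

```text
time: 8.28
position: [0.5234, -0.2861, 0.0921]
ee_rot: [[0.001, 1.0, 0.0], [1.0, -0.001, 0.0], [0.0, 0.0, -1.0]]
wrist_force: [0.1, -0.8, 0.4]
gripper_width: 0.0002
```

```bash
python3 look.py 7; python3 l2.py 7|cut -c1-1000|tail -3; python3 -c "
from station import arm
for i in range(5):print(arm.observe()['wrist_force'])"
```

```text
lid tilt 0.0060000817822257815 [0.0037 0.0047 0.0992] 798 [ 0.4761 -0.3034  0.0967] [ 0.5598 -0.2108  0.1027]
8.325 [ 0.5234 -0.286   0.0921] [-0.1464  0.1172 -0.1846]
332 374:505,-304,192/55 376:506,-304,185/56 378:506,-304,180/57 380:508,-303,171/58 382:509,-304,165/57 384:513,-300,146/59 386:517,-297,131/79 388:517,-298,126/88 390:518,-298,119/91 392:519,-297,110/93 394:519,-299,106/103 396:520,-299,99/141 398:519,-301,99/134 400:518,-303,95/100 402:523,-299,75/101
338 374:514,-304,185/57 376:514,-304,179/58 378:516,-304,172/59 380:526,-294,136/92 382:525,-297,136/88 384:526,-297,130/80 386:527,-297,123/92 388:527,-298,116/94 390:528,-298,109/99 392:530,-297,98/145 394:528,-300,101/146 396:528,-302,97/112 398:531,-300,83/101 400:535,-298,67/101 402:536,-297,56/101
344 374:527,-301,167/60 376:526,-303,166/60 378:531,-299,148/62 380:531,-300,145/68 382:545,-288,100/134 384:544,-290,98/147 386:542,-293,99/146 388:540,-296,101/145 390:539,-298,98/147 392:540,-299,94/101 394:548,-293,64/99 396:550,-292,54/151 398:566,-279,0/214 400:564,-282,0/233 402:563,-285,-1/234
[-0.14642814  0.11724384 -0.18463762]
[-0.14642814  0.11724384 -0.18463762]
[-0.14642814  0.11724384 -0.18463762]
[-0.14642814  0.11724384 -0.18463762]
[-0.14642814  0.11724384 -0.18463762]
```

The lid reads flat at z≈0.099. I'll go on in half-millimetre steps to get a clear but light press.

Call:
play_rows --increments '[[255, [0, 0, -0.05], [0, 0, 0]], [255, [0, 0, 0], [0, 0, 0]]]'

```text
time: 8.57
position: [0.5235, -0.286, 0.092]
ee_rot: [[0.001, 1.0, 0.0], [1.0, -0.001, 0.0], [0.0, 0.0, -1.0]]
wrist_force: [-0.9, -0.3, 1.8]
gripper_width: 0.0001
```

Call:
play_rows --increments '[[255, [0, 0, -0.05], [0, 0, 0]], [255, [0, 0, 0], [0, 0, 0]]]'

```text
time: 8.82
position: [0.5235, -0.286, 0.0918]
ee_rot: [[0.001, 1.0, 0.0], [1.0, -0.001, -0.0], [-0.0, 0.0, -1.0]]
wrist_force: [-1.5, 1.0, 4.1]
gripper_width: 0.0002
```

The hard stop is reached: z stalls at 0.0918 and the force rises to about 4 N. I'll hold briefly, then lift straight up.

Call:
play_rows --increments '[[255, [0, 0, 0], [0, 0, 0]], [255, [0, 0, 0], [0, 0, 0]]]'

```text
time: 9.07
position: [0.5236, -0.2861, 0.0918]
ee_rot: [[0.001, 1.0, 0.001], [1.0, -0.001, -0.0], [-0.0, 0.001, -1.0]]
wrist_force: [-1.6, 1.5, 5.4]
gripper_width: 0.0001
```

Call:
play_rows --increments '[[255, [0, 0, 0.2], [0, 0, 0]], [255, [0, 0, 0.3], [0, 0, 0]], [255, [0, 0, 0.8], [0, 0, 0]], [255, [0, 0, 1.5], [0, 0, 0]], [255, [0, 0, 2.5], [0, 0, 0]], [255, [0, 0, 3.0], [0, 0, 0]], [255, [0, 0, 3.0], [0, 0, 0]], [255, [-1.5, -2, 2.0], [0, 0, 0]], [255, [-3, -3, 0], [0, 0, 0]], [255, [-3, -3, 0], [0, 0, 0]]]'

```text
time: 10.32
position: [0.4482, -0.367, 0.2262]
ee_rot: [[0.0, 1.0, 0.002], [1.0, -0.0, -0.002], [-0.002, 0.002, -1.0]]
wrist_force: [0.3, -0.2, -0.5]
gripper_width: -0.0003
```

Call:
play_rows --increments '[[255, [-3, -3, 0], [0, 0, 0]], [255, [-3, -3, 0], [0, 0, 0]], [255, [-3, -3, 0], [0, 0, 0]], [255, [0, 0, 0], [0, 0, 0]], [255, [0, 0, 0], [0, 0, 0]], [255, [0, 0, 0], [0, 0, 0]]]'

```text
time: 11.08
position: [0.3594, -0.4554, 0.2247]
ee_rot: [[-0.0, 1.0, 0.001], [1.0, 0.0, -0.0], [-0.0, 0.001, -1.0]]
wrist_force: [-0.1, -0.2, -0.7]
gripper_width: 0.0003
```

Run:
```python
from station import arm
from h import *
np.set_printoptions(precision=4,suppress=True)
for n in('top','side'):
    p,d=arm.camera(n);c=arm.calibration(n);np.savez(n+'9',p=p,d=d,c=c);cv2.imwrite(f'pics/{n}9.png',p[:,:,::-1])
    p0=load(n)[0]; 
    roi={'side':(280,335,365,420),'top':(395,195,465,260)}[n];x0,y0,x1,y1=roi
    hsv=cv2.cvtColor(p,cv2.COLOR_RGB2HSV);m=cv2.inRange(hsv,(45,100,40),(85,255,255));mm=np.zeros_like(m);mm[y0:y1,x0:x1]=m[y0:y1,x0:x1]
    k,l,s,ce=cv2.connectedComponentsWithStats(mm)
    for i in range(1,k):
        if s[i,4]>=15:
            v,u=np.where((l==i)&(d>0));print(n,s[i],world(c,d[v,u],u,v).mean(0))
    vv,uu=np.mgrid[y0:y1,x0:x1];vv=vv.ravel();uu=uu.ravel();z=d[vv,uu];ok=z>0
    P=world(c,z[ok],uu[ok],vv[ok]);t=P[(P[:,2]>.094)&(P[:,2]<.15)];A=np.c_[t[:,:2],np.ones(len(t))]
    w=np.linalg.lstsq(A,t[:,2],rcond=None)[0];print('tilt',np.hypot(*w[:2]),t.mean(0),t.min(0),t.max(0))
s=arm.observe();print(s['time'],s['position'],s['wrist_force'])
```

```text
top [445 222   8   8  50] [ 0.5231 -0.2866  0.1012]
tilt 0.01010720069988777 [ 0.5239 -0.2515  0.1004] [ 0.4775 -0.3     0.0941] [ 0.5712 -0.2025  0.105 ]Traceback (most recent call last):
  File "<stdin>", line 14, in <module>
  File "h.py", line 6, in world
    n=cv2.undistortPoints(np.array([[u,v]],float).T.reshape(-1,1,2) if np.ndim(u)==0 else np.stack([u,v],1).astype(float).reshape(-1,1,2),K,np.array(c['dist'],float)).reshape(-1,2)
      ~~~~~~~~~~~~~~~~~~~^^^^^^^^^^^^^^^^^^^^^^^^^^^^^^^^^^^^^^^^^^^^^^^^^^^^^^^^^^^^^^^^^^^^^^^^^^^^^^^^^^^^^^^^^^^^^^^^^^^^^^^^^^^^^^^^^^^^^^^^^^^^^^^^^^^^^^^^^^^^^
cv2.error: OpenCV(4.12.0) /io/opencv/modules/calib3d/src/undistort.dispatch.cpp:347: error: (-215:Assertion failed) CV_IS_MAT(_src) && CV_IS_MAT(_dst) && (_src->rows == 1 || _src->cols == 1) && (_dst->rows == 1 || _dst->cols == 1) && _src->cols + _src->rows - 1 == _dst->rows + _dst->cols - 1 && (CV_MAT_TYPE(_src->type) == CV_32FC2 || CV_MAT_TYPE(_src->type) == CV_64FC2) && (CV_MAT_TYPE(_dst->type) == CV_32FC2 || CV_MAT_TYPE(_dst->type) == CV_64FC2) in function 'cvUndistortPointsInternal'
```

View pics/side9.png

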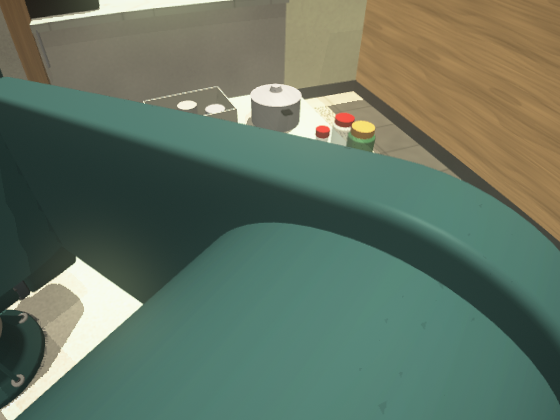

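View pics/top9.png

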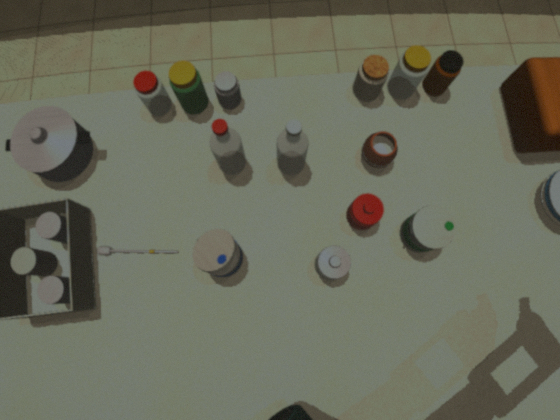

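The side view is blocked by the arm. The top view shows the tea lid shut: spot at (449,226), measured (0.523, -0.287, 0.101), lid tilt 0.01. The blue tin (217,252) and all other things stand where they were, so I'm handing in.

```bash
python3 -c "
from station import arm
print(arm.sign_off())"
```

```text
the job is handed in; nothing more can be done
None
```

I pressed the green-banded tin's lid home with the shut fingertips on its green spot, lifted clear and handed the job in; sign-off gives no verdict.

- **Press:** the fingertips followed the lid's arc down to its hard stop, where the wrist force reached about 5 N.
- **Final check (top view):** the lid's tilt was about 0.01 rad, and the spot was at (0.523, -0.287, 0.101), within about 1 mm of its expected shut position. The tin was in place. By eye in the picture, the blue-banded tin and everything else stood where they had been. The wrist read no contact.
- **Could not check:** the arm blocked the final side view, so only the top view confirms the end state.
- **Disagreement:** the visible fingertips stood about 10–13 mm above the reported tool point (TCP), not 17 mm below it as stated. I therefore judged the end of the press from the pictures and the force rather than the nominal height. By either reading, the grasp point was within 30 mm of the spot.

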